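# Lock and tighten the lid of a wax dispensing pot

## Robot

A 6-joint arm with a two-finger parallel gripper is mounted at the origin on the work surface. World frame = base frame: x ahead of the robot, y to its left, z up, the work surface at z = 0. Lengths are in m, angles in rad, forces in N, time in s.
With the tool pointing down it reaches from about 0.25 to 0.775 m from the base axis. Payload 4 kg.
Tool frame: the origin (TCP) lies on the centre line of the jaws, within the pads' length; the fingertips stand 17 mm ahead of it and the grasp point (between the pads) lies 2 mm behind it; z points along the fingers, y is the line along which they close (so a half turn about z gives the same grasp; the last joint's range is limited). The gripper opens to 94 mm and grips with 3 to 60 N. Pads are 16 mm wide; open, the fingers measure 119 mm over their backs; the gripper's body (75 mm by 177 mm) begins 78 mm behind the grasp point.
Start: joints at [-1.351, 0.087, 1.371, -0, 1.684, -0.103], TCP at [0.174, -0.522, 0.223] pointing down, gripper open.
Joint ranges: [-3.1, 3.1], [-0.76, 2.03], [0.27, 2.55], [-1.08, 4.22], [0.17, 2.65], [-2.57, 2.57]. Speed limits (rad/s): [2.79, 2.79, 3.14, 3.14, 3.14, 3.14].

## Interface

Orientations are given as [roll, pitch, yaw] about the fixed x, y, z axes, in that order (R = Rz(yaw) Ry(pitch) Rx(roll)).
In Python, from bench import robot gives the robot as it stands.
- The arm moves only by the tool servo_tool, never from a script. Its argument "plan" is a list of rows, each a list of 7 numbers: the shift along the tool's x, y, z normalised to -1 to 1, where 1 is 0.1 m, then the turn, a rotation vector about the tool's x, y, z normalised to -1 to 1, where 1 is pi/2 rad, then the finger opening in mm, from 0 to 94. In form: [[x, y, z, ax, ay, az, gripper], ...]. A call has 1 to 12 rows; each row is the pose to reach, as a shift and turn from the pose commanded when the call began, along the tool's axes at that moment; what a row does not reach only later rows make up. A row lasts 1/12 s, in which the tool goes at most 41.7 mm and 7.16 degrees, less where a joint would pass 70% of its speed; a pose out of reach is approached as far as the arm can. A call with a number of a shift or a turn outside -1 to 1 is refused whole. A call with a gripper value outside its range is refused whole. The fingers move at their own pace and stop on an object; the grip force is fixed at half the most. Time passes only in rows, so rows that repeat a pose let the fingers close. It gives the time, the measured TCP pose, the force, the opening and the grip force at its end, in the units of the state.
- robot.get_obs(): the state, without advancing time (a new reading comes with each control period).
- robot.snapshot(name): name is "scene" or "top" or "wrist"; returns the picture (480x640x3 uint8, red, green, blue); there is no depth.
- robot.camera_params(name): a dict with "camera_matrix" (3x3 intrinsics, pixels), "distortion" ([k1, k2, p1, p2, k3] as OpenCV has them; the pictures are not rectified), "rvec" (rotation vector, rad) and "tvec" (3), from world to camera coordinates, as OpenCV has them; the wrist camera has in their place "tool_from_camera" (4x4, takes a point from camera to tool coordinates, whose origin is the TCP and whose axes are the flange's). Camera axes: x right, y down, z forward; pixel columns grow to the right and rows downward; lengths in m; the calibration is good to about 2 mm. A picture is of the moment at which its call begins: read the wrist's pose just before it. camera_params takes no time and is no camera call.
- robot.close_job(): hands the job in; it is judged then, once.
Trained networks look in the newest picture that a camera, given by its name, has taken for a name from the list of things; names that differ only in an ending like _2 or _b are one class to them, and where a whole thing is asked for, a point or a joint stands for the part that bears it (a point fixed in the world has none). Each returns a list of dicts, best first, with "conf" (0 to 1); they miss things now and then, are a little off and sometimes report something else, mostly with a low value. They report only what shows in the picture. A call takes as long as a camera call. They do not tell look-alikes from the thing itself.
- robot.find_in(thing, camera): "extent" ([centre column, centre row, width, height] in pixels, round what is visible of it).
The state is a dict: "time": time; "joint_positions": joint angles; "qvel": joint speeds; "joint_torque": joint torques, N m; "tool_pos": TCP position; "ee_rot": TCP orientation; "wrist_force": force on the tool from outside, world axes, zero at the start; "wrist_torque": the same for the moment, N m; "width": finger opening in m; "finger_force": force on a finger pad.
Only numpy, scipy, OpenCV 4.12 (cv2) and the standard library are available. Lean on these libraries where they do the work, as an engineer would, in place of code of your own. Each camera call takes 0.05 s, during which the arm holds its last target. There are 200 camera calls.

## Task

Lock down the lid of the wax pot: first push the hairpin clip along the bridge bar, over the neck of the headed stud, until it snaps fully home. Then turn the black thumb knob clockwise until it slips on its tightened screw, stop soon after it starts slipping, and let go. Leave the other things on the bench where they stand.

Things in the scene. Friction and masses are not known exactly. Their poses are not given: they have to be found in the camera images.
- tank: Wax pot, fixed to the bench: round steel tank with aluminium lid, 244 mm across, brass spout to -x. Origin under its centre. A dark flat steel bridge bar, 44 x 338 x 8 mm, lies level over the lid along y, its top 166 mm above the bench, already down over the stud at its -y end; it does not move. The knob stands 61 mm above the bar at the middle.
- stud_neck (a point): Neck of the upright steel stud near the bridge bar's outer end: on its axis, 2.5 mm above the bar's top. Neck 16 mm in diameter, 8.5 mm high from the bar to the underside of the round head (24 mm in diameter, top 16 mm above the bar). x axis: outward along the bar, away from the knob, whose axis is 155 mm away in -x; z up. The bar goes on 32 mm beyond the stud.
- clip: Hairpin clip of 5 mm steel spring wire, 81 mm long, about 50 g, lying loose and flat on the bridge bar between knob and stud. Origin: under the centre of its coil eye, on the bar's top. x: from the eye to the leg tips, which point at the stud and lie beside or just short of its neck. The eye, the end to push on, is a two-turn coil 26 mm across, 10 mm high: its back is 13 mm behind the origin.
- clip_seat (a point): Point in the clip, 40.5 mm ahead of its origin along x, 2.5 mm above its underside; it meets stud_neck when the clip is home. It starts 27 to 36 mm short. The legs' mouth is 28 mm wide inside, 66 mm ahead of the origin; behind it a 9.4 mm throat springs open over the 16 mm neck (about 6 to 12 N of push) and snaps shut past it. Home, the clip stops against the neck.
- knob_grip (a point): Grip point of the black thumb knob on the clamp screw at the middle of the bridge: on its upright axis, 54 mm above the bar, 7 mm below the knob's top. The knob's upright web is 48 mm long (this point's x axis), 14 mm thick (y) and 31 mm high, on a disc 38 mm in diameter whose top is 24 mm below this point. Grip the web across its thickness; clockwise seen from above tightens.
- screw (a joint): Angle of the clamp screw, rad, growing clockwise seen from above. It starts between 0.25 and 0.85, turns with the knob against slight friction (0.03 N m) and stops hard on the lid at 1.2.
- thumb_knob (a joint): Slip of the knob on its screw, rad, growing clockwise; 0 at the start. The knob turns with the screw until the screw is at its stop, then slips on it at a steady 0.22 N m. Good: more than 0.1 and less than 1 rad of slip.
- tin: Bystander: low aluminium candle tin, 72 mm in diameter, 40 mm high, below the pot's brass spout. Origin: centre of its underside.
- oil_bottle: Bystander: amber glass bottle with black cap, 52 mm in diameter, 105 mm high. Origin: centre of its underside.
- jar_candle: Bystander: white candle in a clear glass jar, 76 mm in diameter, 78 mm high. Origin: centre of its underside.
- pillar_mould: Bystander: open aluminium tube mould, 72 mm in diameter, 130 mm high. Origin: centre of its underside.
- pillar_candle: Bystander: white pillar candle, 54 mm in diameter, 150 mm high. Origin: centre of its underside.
- scraper: Bystander: wax scraper (spatula) lying flat, 280 mm long. Origin: its middle, on the bench.
- ribbon_reel: Bystander: cardboard reel of ribbon lying flat, 64 mm in diameter, 26 mm high. Origin: centre of its underside.
Mind the look-alikes: they are no part of the job. What is meant by the clip is not orange, and is the smaller of those in its own colour.

How it is judged:
By the outcome, as a careful person would: the job done as asked, in the order asked, and still so for the second after the job is handed in, with the robot touching nothing.
It also fails if it takes over 48 s, if anything falls off the work surface, if the arm or the gripper's body presses on something with over 40 N, if the wrist force passes 120 N, or if a joint passes its speed limit or range.

## Working session

There is one attempt and no reset: what is moved stays moved. The work goes in short steps, Python scripts to look and compute and a tool call to move; the robot and the scene stay as the last step left them, time stands still between calls to the robot, and variables do not carry over. Pictures are saved under pics/ and viewed, at most 10 in all, crops included, and the job is handed in when it is done.

Besides the shell and the picture viewer there is one more tool, called as name(argument=value, ...) on one line, values as JSON. servo_tool: Moves the arm, as the interface text tells. Scaled input: -1 to 1 covers 0.1 m each way for a shift and pi/2 rad each way for a turn. Its arguments: {"type":"object","properties":{"plan":{"type":"array","items":{"type":"array","items":{"type":"number"}}}},"required":["plan"]}

```bash
mkdir -p pics; ls; python3 - <<'E'
from bench import robot
import cv2
for n in ("scene","top"):
    im=robot.snapshot(n); cv2.imwrite(f"pics/{n}0.png",im[...,::-1])
    p=robot.camera_params(n); print(n,p)
    for t in ("tank","clip","knob_grip","stud_neck"):
        print(t,robot.find_in(t,n))
print(robot.get_obs()); print(robot.camera_params("wrist"))
E
```

```text
pics
scene {'camera_matrix': array([[525.15404073,   0.        , 311.14405271],
       [  0.        , 525.15404073, 240.5595544 ],
       [  0.        ,   0.        ,   1.        ]]), 'distortion': array([-0.0591151,  0.       ,  0.       ,  0.       ,  0.       ]), 'rvec': array([ 1.82249963,  1.38603548, -0.7001534 ]), 'tvec': array([-0.17777899, -0.19891047,  1.91076216])}
tank [{'extent': [330.3, 256.3, 119.0, 99.6], 'conf': 0.78}]
clip [{'extent': [223.7, 338.0, 34.0, 33.2], 'conf': 0.84}, {'extent': [416.0, 280.6, 22.7, 17.8], 'conf': 0.5}, {'extent': [299.4, 257.2, 14.9, 15.2], 'conf': 0.42}]
knob_grip [{'extent': [330.4, 221.4, 10.5, 21.2], 'conf': 0.47}]
stud_neck [{'extent': [286.3, 258.9, 4.8, 8.9], 'conf': 0.56}]
top {'camera_matrix': array([[487.59213189,   0.        , 312.96351496],
       [  0.        , 487.59213189, 241.93289176],
       [  0.        ,   0.        ,   1.        ]]), 'distortion': array([-0.04314867,  0.        ,  0.        ,  0.        ,  0.        ]), 'rvec': array([ 2.1708369 , -2.15618194,  0.13253608]), 'tvec': array([0.01850217, 0.60072806, 1.103
[... 1119 characters left out ...]
0.0135277 , -0.02828103]), 'finger_force': 0.0, 'width': 0.09421892415884962}
{'camera_matrix': array([[404.01928237,   0.        , 320.41764177],
       [  0.        , 404.01928237, 238.53752274],
       [  0.        ,   0.        ,   1.        ]]), 'distortion': array([-0.02252431,  0.        ,  0.        ,  0.        ,  0.        ]), 'tool_from_camera': array([[ 6.42556516e-04, -9.73181192e-01, -2.30039029e-01,
         6.58687556e-02],
       [ 9.99999472e-01,  4.40934711e-04,  9.27872154e-04,
        -3.18264467e-04],
       [-8.01555536e-04, -2.30039504e-01,  9.73180962e-01,
        -1.62248504e-01],
       [ 0.00000000e+00,  0.00000000e+00,  0.00000000e+00,
         1.00000000e+00]])}
```

```bash
cat > h.py <<'E'
import numpy as np, cv2
from bench import robot
from scipy.spatial.transform import Rotation as R
def cam(n,obs=None):
    p=robot.camera_params(n); K,D=p["camera_matrix"],p["distortion"]
    if n=="wrist":
        o=obs or robot.get_obs(); T=np.eye(4); T[:3,:3]=R.from_euler("xyz",o["ee_rot"]).as_matrix(); T[:3,3]=o["tool_pos"]
        C=np.linalg.inv(T@p["tool_from_camera"])
        return K,D,C[:3,:3],C[:3,3]
    return K,D,cv2.Rodrigues(p["rvec"])[0],p["tvec"]
def unproj(n,uv,z,obs=None):
    K,D,r,t=cam(n,obs); q=cv2.undistortPoints(np.array([[uv]],float),K,D)[0,0]
    d=r.T@np.r_[q,1]; c=-r.T@t
    return c+d*(z-c[2])/d[2]
def proj(n,P,obs=None):
    K,D,r,t=cam(n,obs); return cv2.projectPoints(np.atleast_2d(np.array(P,float)),cv2.Rodrigues(r)[0],t,K,D)[0][:,0]
E
python3 - <<'E'
from h import *
s=unproj("top",(355.9,202.8),.180);k=unproj("top",(291.9,234.4),.222)
print(s,k,np.linalg.norm((s-k)[:2]))
for c in ((420.6,195.4),(193.9,229.2),(340.1,208.6)): print(unproj("top",c,.17))
print(unproj("scene",(330.4,221.4),.215),unproj("scene",(286.3,258.9),.175))
a=cv2.imread("pics/top0.png")
b=a[130:360,170:470]
cv2.imwrite("pics/c1.png",cv2.resize(b,None,fx=2.6,fy=2.6,interpolation=cv2.INTER_CUBIC))
E
```

```text
[ 0.66524082 -0.06453332  0.18      ] [0.59312028 0.06470296 0.222     ] 0.14799793827059984
[ 0.68413259 -0.20084176  0.17      ]
[0.60945282 0.26929235 0.17      ]
[ 0.65474407 -0.03260979  0.17      ]
[0.59220976 0.06736332 0.215     ] [ 0.66403528 -0.06625078  0.175     ]
```

View pics/c1.png

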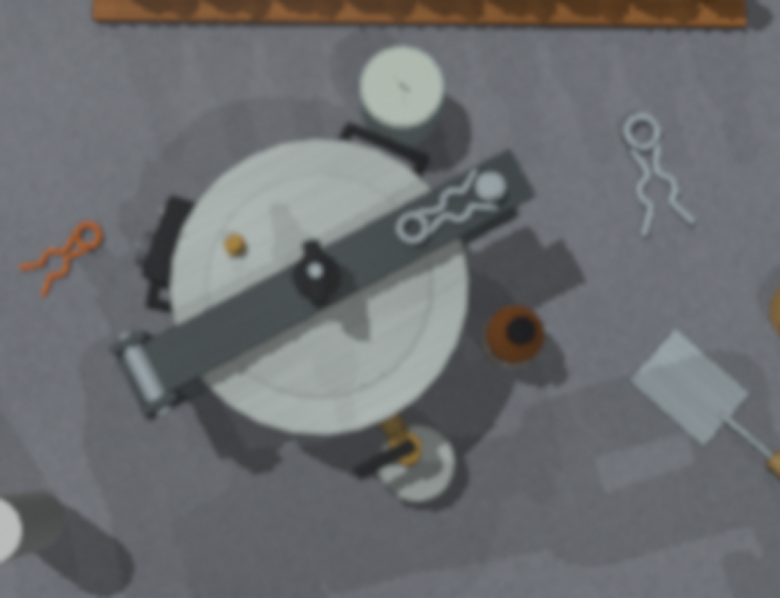

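View pics/scene0.png

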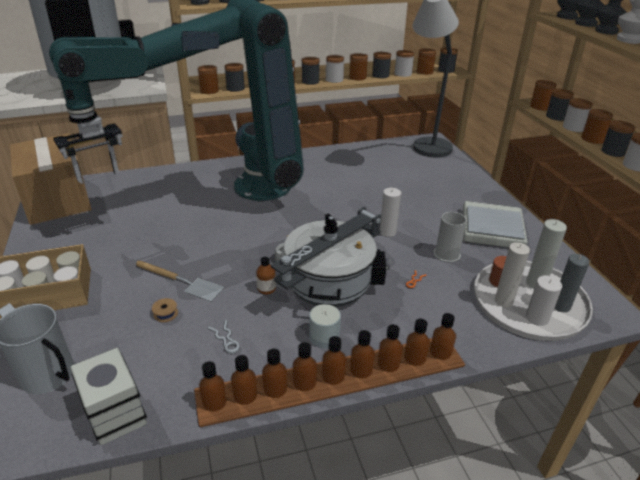

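The top picture shows the bridge running from the hinge at about (222,274) px to the stud at about (358,201). The knob is at about (291,235). The real clip is on the bar with its eye at about (328,218). The orange clip at (193,229) and the larger bright clip at (420,195) are the look-alikes. The scene picture agrees.

```bash
cat >> h.py <<'E'
def cmd(target,yaw,obs=None):
    "units of shift and az to reach target/yaw tool-down from the present pose"
    o=obs or robot.get_obs(); r=R.from_euler("xyz",o["ee_rot"]); t=R.from_euler("xyz",[np.pi,0,yaw])
    return np.round(r.inv().apply(np.array(target)-o["tool_pos"])/.1,3), np.round((r.inv()*t).as_rotvec()/(np.pi/2),3)
E
python3 - <<'E'
from h import *
for uv in ((328.5,217.7),(358.3,201.3)): print(unproj("top",uv,.176))
print(cmd([.625,-.01,.33],2.08))
E
```

```text
[ 0.63442626 -0.00836773  0.176     ]
[ 0.66923687 -0.06988934  0.176     ]
(array([ 5.896, -3.422, -1.076]), array([-0.   ,  0.   , -1.119]))
```

servo_tool(plan=[[0.3,-0.2,-0.4,0,0,0,50],[0.6,-0.4,-0.8,0,0,0,20],[1,-0.57,-1,0,0,0,16],[1,-0.57,-1,0,0,0,16]])

```text
time: 0.83
tool_pos: [0.2526, -0.4347, 0.326]
ee_rot: [3.137, -0.001, 0.323]
wrist_force: [1.4, -0.7, 0.4]
width: 0.0706
finger_force: 0.0
```

servo_tool(plan=[[0.35,-0.2,0,0,0,0,16],[0.7,-0.4,0,0,0,0,16],[1,-0.57,0,0,0,0,16]])

```text
time: 1.08
tool_pos: [0.3292, -0.3484, 0.3234]
ee_rot: [3.14, -0.001, 0.323]
wrist_force: [1.2, 0.1, 0.2]
width: 0.0508
finger_force: 0.0
```

servo_tool(plan=[[0.35,-0.2,0,0,0,0,16],[0.7,-0.4,0,0,0,0,16],[1,-0.57,0,0,0,0,16]])

```text
time: 1.33
tool_pos: [0.4059, -0.2622, 0.3229]
ee_rot: [3.141, -0.001, 0.324]
wrist_force: [0.7, -0.8, 0.0]
width: 0.0307
finger_force: 0.0
```

servo_tool(plan=[[0.35,-0.2,0,0,0,0,16],[0.7,-0.4,0,0,0,0,16],[1,-0.57,0,0,0,0,16]])

```text
time: 1.58
tool_pos: [0.4827, -0.1763, 0.3227]
ee_rot: [3.141, -0.001, 0.324]
wrist_force: [0.7, 0.5, 0.5]
width: 0.0166
finger_force: 0.0
```

servo_tool(plan=[[0.2,-0.1,0,0,0,-0.08,16],[0.4,-0.2,0,0,0,-0.16,16],[0.6,-0.3,0,0,0,-0.24,16],[0.8,-0.4,0,0,0,-0.32,16],[1,-0.57,0,0,0,-0.4,16],[1,-0.57,0,0,0,-0.48,16],[1,-0.57,0,0,0,-0.56,16]])

```text
time: 2.17
tool_pos: [0.5589, -0.0913, 0.322]
ee_rot: [-3.141, 0.0, 1.207]
wrist_force: [-0.5, -0.3, -0.1]
width: 0.0159
finger_force: 0.0
```

```bash
python3 - <<'E'
from h import *
print(robot.get_obs()["time"],cmd([.625,-.01,.33],2.08))
E
```

```text
2.1667 (array([ 0.995,  0.328, -0.08 ]), array([-0.   , -0.   , -0.556]))
```

servo_tool(plan=[[0.2,0.05,0,0,0,-0.08,16],[0.4,0.1,0,0,0,-0.16,16],[0.6,0.2,0,0,0,-0.24,16],[0.8,0.3,0,0,0,-0.32,16],[0.99,0.33,0,0,0,-0.4,16],[0.99,0.33,0,0,0,-0.48,16],[0.99,0.33,0,0,0,-0.555,16],[0.99,0.33,0,0,0,-0.555,16],[0.99,0.33,0,0,0,-0.555,16]])

```text
time: 2.92
tool_pos: [0.6251, -0.0125, 0.3224]
ee_rot: [-3.141, 0.0, 2.067]
wrist_force: [0.8, 0.1, 0.0]
width: 0.0161
finger_force: 0.0
```

```bash
python3 - <<'E'
from h import *
o=robot.get_obs(); im=robot.snapshot("wrist"); cv2.imwrite("pics/w1.png",im[...,::-1])
print(o["time"],o["tool_pos"],o["ee_rot"])
for t,z in (("clip",.171),("stud_neck",.176),("knob_grip",.22)):
    for d in robot.find_in(t,"wrist"): print(t,d,unproj("wrist",d["extent"][:2],z,o))
E
```

```text
2.9167 [ 0.62510117 -0.01247142  0.32238916] [-3.14147817e+00  4.00836640e-05  2.06661272e+00]
clip {'extent': [333.6, 261.0, 36.9, 94.4], 'conf': 0.9} [ 0.64670401 -0.03077411  0.171     ]
stud_neck {'extent': [330.7, 315.9, 17.6, 32.2], 'conf': 0.73} [ 0.66649254 -0.07190575  0.176     ]
stud_neck {'extent': [334.1, 260.2, 39.7, 95.0], 'conf': 0.41} [ 0.64588023 -0.02878067  0.176     ]
knob_grip {'extent': [337.1, 115.3, 77.9, 51.8], 'conf': 0.87} [0.59421423 0.06582658 0.22      ]
knob_grip {'extent': [145.3, 325.7, 69.1, 49.2], 'conf': 0.16} [ 0.54351112 -0.12495741  0.22      ]
```

View pics/w1.png

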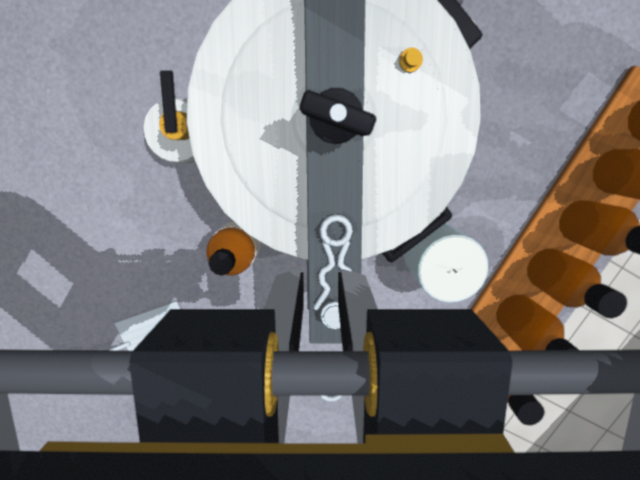

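The wrist view shows the clip's eye at about (337,231), the stud head at about (331,316), partly behind a finger, and the knob top at (338,113). The knob web runs from (302,101) to (374,125), and the clip's legs are beside or at the stud.

```bash
python3 - <<'E'
from h import *
o=robot.get_obs()
f=lambda uv,z: unproj("wrist",uv,z,o)
k=f((338,113),.227);s=f((331,316),.182);e=f((337,231),.176)
a,b=f((302,101),.227),f((374,125),.227)
print(k,s,e,np.linalg.norm((s-k)[:2]))
u=(s-k)[:2];u/=np.linalg.norm(u);n=np.array([-u[1],u[0]])
print("u",u,"yaw of -u",np.arctan2(-u[1],-u[0]),"eye along/lat rel stud",(e-s)[:2]@u,(e-s)[:2]@n)
print("web",np.linalg.norm(b-a),np.arctan2(*(b-a)[1::-1]))
# bar edges
p=f((306,180),.166),f((365,180),.166),f((309.5,340),.166),f((368,340),.166)
print(p[0],p[1],np.linalg.norm(p[0]-p[1]),np.arctan2(*(p[0]-p[2])[1::-1]),np.arctan2(*(p[1]-p[3])[1::-1]))
E
```

```text
[0.59381599 0.06639562 0.227     ] [ 0.6653503  -0.06997694  0.182     ] [ 0.63632728 -0.00727311  0.176     ] 0.1539955572180839
u [ 0.46452188 -0.88556164] yaw of -u 2.0538909523741027 eye along/lat rel stud -0.0690099380439317 0.0034256284483423697
web 0.04641898051680782 0.18887103527085938
[0.59648325 0.01520465 0.166     ] [0.63716207 0.03731119 0.166     ] 0.04629758391182604 2.082026752778318 2.1129452620929463
```

servo_tool(plan=[[0.2,0.08,0,0,0,0,14],[0.3,0.124,0.2,0,0,0,14],[0.3,0.124,0.5,0,0,0,14],[0.3,0.124,0.9,0,0,0,14],[0.3,0.124,1,0,0,0,14],[0.3,0.124,1,0,0,0,14]])

```text
time: 3.62
tool_pos: [0.6192, 0.0197, 0.2175]
ee_rot: [-3.133, -0.005, 2.069]
wrist_force: [-0.3, -0.2, 0.6]
width: 0.0145
finger_force: 0.0
```

```bash
python3 - <<'E'
from h import *
o=robot.get_obs(); im=robot.snapshot("wrist"); cv2.imwrite("pics/w2.png",im[...,::-1])
print(o["time"],o["tool_pos"],o["ee_rot"])
for t,z in (("clip",.171),("stud_neck",.176)):
    for d in robot.find_in(t,"wrist"): print(t,d,unproj("wrist",d["extent"][:2],z,o))
print(proj("wrist",[[.6363,-.0073,.176],[.66535,-.07,.182]],o))
E
```

```text
3.6167 [0.61920261 0.01967181 0.21749265] [-3.13321989 -0.00507209  2.0685951 ]
clip {'extent': [324.0, 364.0, 59.3, 126.3], 'conf': 0.91} [ 0.64740279 -0.02932802  0.171     ]
stud_neck {'extent': [322.6, 429.2, 42.9, 32.2], 'conf': 0.67} [ 0.66566082 -0.06440306  0.176     ]
[[325.51773534 328.23759554]
 [317.41513266 443.40606149]]
```

View pics/w2.png

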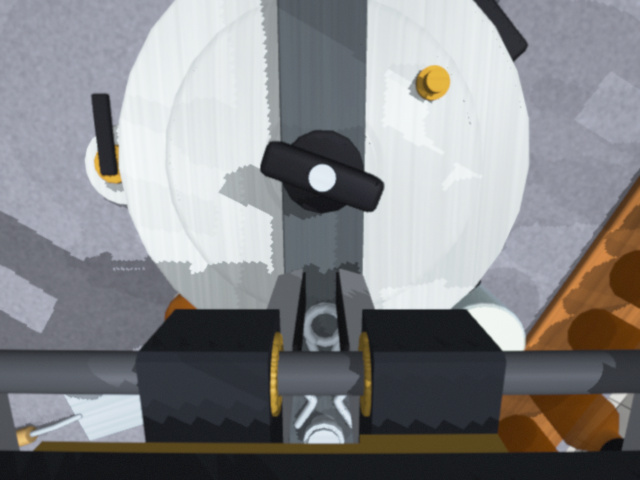

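The eye at (322,325), stud head at (322,435) and knob top at (322,177) all line up with the jaw centre line. The legs lie on both sides of the stud, and the fingers are behind and above the eye.

```bash
python3 - <<'E'
from h import *
o=robot.get_obs(); print(o["tool_pos"],o["ee_rot"])
f=lambda uv,z: unproj("wrist",uv,z,o)
k=f((322,177),.227);s=f((323,436),.182);e=f((322,326),.176)
u=(s-k)[:2];L=np.linalg.norm(u);u/=L;n=np.array([-u[1],u[0]])
print(k,s,e,L,np.arctan2(-u[1],-u[0]),(e-s)[:2]@u,(e-s)[:2]@n)
g=lambda P:R.from_euler("xyz",o["ee_rot"]).inv().apply(P-o["tool_pos"])
print(g(k),g(s),g(e))
a,b=f((265,153),.227),f((381,200),.227); print("web yaw",np.arctan2(*(b-a)[1::-1]),np.linalg.norm(b-a))
E
```

```text
[0.62277782 0.01938967 0.22544797] [3.13784822e+00 2.37323560e-03 2.06886353e+00]
[0.59746364 0.06652101 0.227     ] [ 0.6733855  -0.07064536  0.182     ] [ 0.64008705 -0.01080286  0.176     ] 0.1567760834632856 2.0763242520467244 -0.06848275359279035 -0.0001535493603604343
[ 0.0534947   0.00028357 -0.00167794] [-0.10316978  0.00128332  0.04369805] [-0.03467603  0.000597    0.04953299]
web yaw 0.11627374752775156 0.04936645300486539
```

servo_tool(plan=[[0,0,0.12,0,0,0,14],[0,0,0.25,0,0,0,14],[0,0,0.37,0,0,0,14],[0,0,0.37,0,0,0,14],[0,0,0.37,0,0,0,14]])

```text
time: 4.18
tool_pos: [0.6211, 0.0197, 0.1844]
ee_rot: [-3.14, -0.001, 2.069]
wrist_force: [0.8, -0.3, 0.2]
width: 0.0141
finger_force: 0.0
```

servo_tool(plan=[[-0.04,0,0,0,0,0,14],[-0.08,0,0,0,0,0,14],[-0.12,0,0,0,0,0,14],[-0.16,0,0,0,0,0,14],[-0.19,0.0,0,0,0,0,14],[-0.22,0.0,0,0,0,0,14],[-0.25,0,0,0,0,0,14],[-0.25,0,0,0,0,0,14]])

```text
time: 4.85
tool_pos: [0.6329, -0.0013, 0.1852]
ee_rot: [-3.141, -0.004, 2.07]
wrist_force: [-2.6, 3.5, 0.8]
width: 0.0139
finger_force: 2.0
```

servo_tool(plan=[[-0.03,0,0,0,0,0,14],[-0.06,0,0,0,0,0,14],[-0.09,0,0,0,0,0,14],[-0.11,0,0,0,0,0,14],[-0.13,0,0,0,0,0,14],[-0.13,0,0,0,0,0,14]])

```text
time: 5.35
tool_pos: [0.6402, -0.0144, 0.1854]
ee_rot: [3.142, 0.002, 2.069]
wrist_force: [0.8, 0.3, 0.0]
width: 0.0137
finger_force: 0.0
```

servo_tool(plan=[[-0.02,0,0,0,0,0,14],[-0.04,0,0,0,0,0,14],[-0.06,0,0,0,0,0,14],[-0.07,0,0,0,0,0,14],[-0.07,0,0,0,0,0,14],[-0.07,0,0,0,0,0,14]])

```text
time: 5.85
tool_pos: [0.6417, -0.0176, 0.1854]
ee_rot: [-3.14, -0.006, 2.071]
wrist_force: [-4.0, 6.5, 2.1]
width: 0.0138
finger_force: 3.4
```

```bash
python3 - <<'E'
from h import *
o=robot.get_obs(); im=robot.snapshot("wrist"); cv2.imwrite("pics/w3.png",im[200:,160:480,::-1].repeat(2,0).repeat(2,1))
print(o["time"],o["tool_pos"],o["wrist_force"])
E
```

```text
5.85 [ 0.6417466  -0.01761813  0.18537121] [-3.96610599  6.45361875  2.13400257]
```

View pics/w3.png

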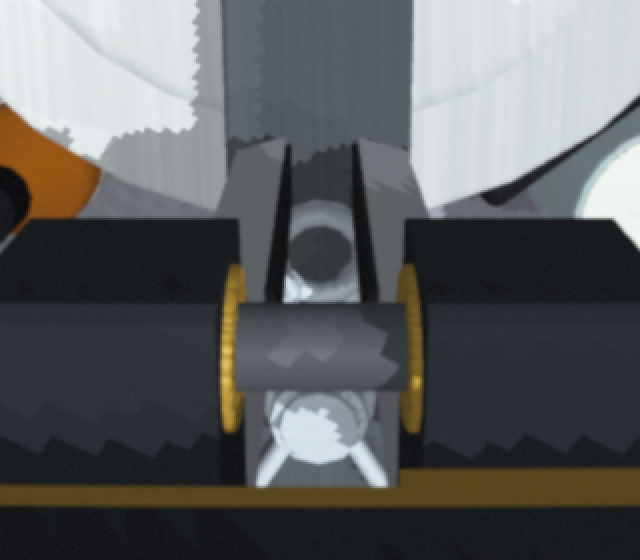

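The crop shows the legs spread out beyond the stud head, with the clip past its throat. I'll press once more to confirm it stops hard.

servo_tool(plan=[[-0.02,0,0,0,0,0,14],[-0.04,0,0,0,0,0,14],[-0.06,0,0,0,0,0,14],[-0.06,0,0,0,0,0,14],[-0.06,0,0,0,0,0,14]])

```text
time: 6.32
tool_pos: [0.6421, -0.0184, 0.1851]
ee_rot: [-3.139, -0.016, 2.074]
wrist_force: [-10.0, 15.0, 3.9]
width: 0.014
finger_force: 7.9
```

servo_tool(plan=[[0.06,0,0,0,0,0,14],[0.2,0,0,0,0,0,14],[0.2,0,-0.15,0,0,0,14],[0.2,0,-0.5,0,0,0,20],[0.2,0,-0.9,0,0,0,40],[0.2,0,-1,0,0,0,40],[0.2,0,-1,0,0,0,40],[0.2,0,-1,0,0,0,40]])

```text
time: 6.98
tool_pos: [0.6368, -0.0078, 0.2859]
ee_rot: [3.14, 0.002, 2.069]
wrist_force: [0.7, -0.6, -0.2]
width: 0.0397
finger_force: 0.0
```

```bash
python3 - <<'E'
from h import *
robot.snapshot("wrist"); o=robot.get_obs(); im=robot.snapshot("wrist"); cv2.imwrite("pics/w4.png",im[...,::-1])
print(o["time"],o["tool_pos"],o["ee_rot"],o["wrist_force"])
for d in robot.find_in("knob_grip","wrist"): print(d,unproj("wrist",d["extent"][:2],.22,o))
for d in robot.find_in("clip","wrist"): print(d)
print(cmd([.595,.066,.285],.19+np.pi))
E
```

```text
7.0333 [ 0.63613223 -0.00766872  0.28386474] [-3.14000657e+00 -5.14069237e-04  2.06923221e+00] [-0.03794711 -0.56463282 -0.67637864]
{'extent': [318.9, 108.6, 93.2, 67.8], 'conf': 0.82} [0.59455753 0.06599803 0.22      ]
{'extent': [293.5, 407.7, 91.4, 27.0], 'conf': 0.96}
{'extent': [319.7, 305.4, 38.6, 87.0], 'conf': 0.6}
(array([ 0.84 , -0.005, -0.024]), array([-0.001, -0.003, -0.804]))
```

View pics/w4.png

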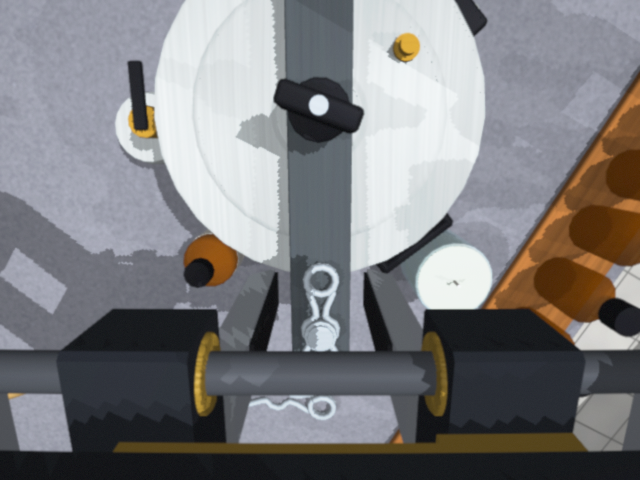

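The clip's eye is now at (321,280) and the stud head at (320,335), with the legs around the stud. The knob top is at (318,105), and the web's top runs along (279,90) to (361,121).

```bash
python3 - <<'E'
from h import *
o=robot.get_obs()
f=lambda uv,z: unproj("wrist",uv,z,o)
print(np.linalg.norm(f((321,281),.176)-f((320,334),.182)), f((318.5,105),.227))
for a,b in (((281,82),(363,110)),((275,99),(357,130))):
    a,b=f(a,.227),f(b,.227); print(np.arctan2(*(b-a)[1::-1]),np.linalg.norm(b-a))
E
```

```text
0.037950677913972865 [0.59321306 0.06704583 0.227     ]
0.1839477336234788 0.044249030685955905
0.14962827308115081 0.045152841101629176
```

servo_tool(plan=[[0.2,0,0,0,0,-0.079,40],[0.4,0,0,0,0,-0.158,40],[0.6,0,0,0,0,-0.237,40],[0.8,-0.015,0,0,0,-0.316,40],[0.85,-0.015,0,0,0,-0.395,40],[0.85,-0.015,0,0,0,-0.474,40],[0.85,-0.015,0,0,0,-0.553,40],[0.85,-0.015,0,0,0,-0.632,40],[0.85,-0.015,0,0,0,-0.711,40],[0.85,-0.015,0,0,0,-0.79,40],[0.85,-0.015,0,0,0,-0.79,40],[0.85,-0.015,0,0,0,-0.79,40]])

```text
time: 8.18
tool_pos: [0.5941, 0.0664, 0.2839]
ee_rot: [3.141, -0.003, -2.976]
wrist_force: [-1.0, 1.0, 0.0]
width: 0.04
finger_force: 0.0
```

```bash
python3 - <<'E'
from h import *
robot.snapshot("wrist"); o=robot.get_obs(); im=robot.snapshot("wrist"); cv2.imwrite("pics/w5.png",im[...,::-1])
print(o["time"],o["tool_pos"],o["ee_rot"],o["joint_positions"])
print(cmd([.594,.0663,.218],.17+np.pi))
E
```

```text
8.2333 [0.59413101 0.0663864  0.28423258] [ 3.14142394e+00 -2.04222424e-03 -2.97572082e+00] [ 1.65342106e-02  1.94053714e-01  1.12946971e+00 -1.41380836e-04
  1.82011382e+00 -1.72016852e+00]
(array([ 0.001, -0.001,  0.665]), array([ 0.   , -0.001, -0.002]))
```

View pics/w5.png

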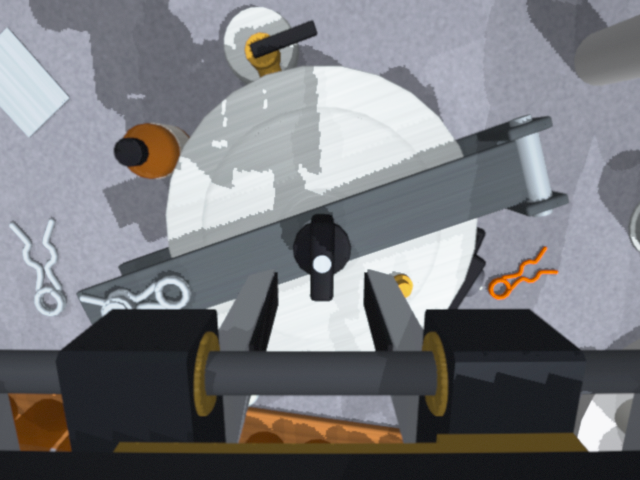

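The web is upright in the picture at column 322, centred between the fingers. Next I descend and grip.

servo_tool(plan=[[0,0,0.2,0,0,0,40],[0,0,0.4,0,0,0,40],[0,0,0.58,0,0,0,40],[0,0,0.66,0,0,0,40],[0,0.01,0.66,0,0,0,30],[0,0.01,0.66,0,0,0,20],[0,0.01,0.66,0,0,0,10],[0,0.01,0.66,0,0,0,5],[0,0.01,0.66,0,0,0,5],[0,0.01,0.66,0,0,0,5]])

```text
time: 9.12
tool_pos: [0.595, 0.0673, 0.2212]
ee_rot: [-3.141, 0.003, -2.973]
wrist_force: [0.3, -0.3, 2.9]
width: 0.0138
finger_force: 30.0
```

```bash
python3 - <<'E'
from h import *
o=robot.get_obs();print({k:np.round(o[k],4) for k in("time","tool_pos","ee_rot","wrist_force","wrist_torque","width","finger_force")})
E
```

```text
{'time': np.float64(9.1167), 'tool_pos': array([0.595 , 0.0673, 0.2212]), 'ee_rot': array([-3.1408,  0.0032, -2.9729]), 'wrist_force': array([ 0.261 , -0.2963,  2.9174]), 'wrist_torque': array([ 0.0839, -0.184 ,  0.0495]), 'width': np.float64(0.0138), 'finger_force': np.float64(29.9823)}
```

servo_tool(plan=[[0,0,0,0,0,0.04,5],[0,0,0,0,0,0.08,5],[0,0,0,0,0,0.12,5],[0,0,0,0,0,0.16,5],[0,0,0,0,0,0.2,5],[0,0,0,0,0,0.24,5]])

```text
time: 9.62
tool_pos: [0.595, 0.067, 0.2212]
ee_rot: [-3.141, 0.003, 2.93]
wrist_force: [0.5, -1.3, 3.3]
width: 0.014
finger_force: 30.0
```

```bash
cat > q.py <<'E'
from h import *
o=robot.get_obs();print({k:np.round(o[k],4).tolist() for k in("time","tool_pos","ee_rot","wrist_force","wrist_torque","joint_torque","width","finger_force")})
E
python3 q.py
```

```text
{'time': 9.6167, 'tool_pos': [0.595, 0.067, 0.2212], 'ee_rot': [-3.1414, 0.0034, 2.93], 'wrist_force': [0.5189, -1.3314, 3.2675], 'wrist_torque': [-0.1895, -0.2239, -0.0127], 'joint_torque': [0.6297, -36.6865, -28.597, 0.386, 0.1198, -0.5819], 'width': 0.014, 'finger_force': 29.985}
```

servo_tool(plan=[[0,0,0,0,0,0.03,5],[0,0,0,0,0,0.06,5],[0,0,0,0,0,0.06,5]])

```text
time: 9.87
tool_pos: [0.595, 0.0669, 0.2212]
ee_rot: [-3.142, 0.003, 2.838]
wrist_force: [0.4, -1.3, 4.0]
width: 0.0135
finger_force: 30.0
```

```bash
python3 q.py
```

```text
{'time': 9.8667, 'tool_pos': [0.595, 0.0669, 0.2212], 'ee_rot': [-3.1416, 0.0033, 2.838], 'wrist_force': [0.3718, -1.2916, 4.0117], 'wrist_torque': [-0.2611, -0.186, -0.028], 'joint_torque': [0.8872, -36.0118, -28.0293, 0.5153, 0.1133, 0.3012], 'width': 0.0135, 'finger_force': 29.9778}
```

servo_tool(plan=[[0,0,0,0,0,0.03,5],[0,0,0,0,0,0.06,5],[0,0,0,0,0,0.06,5]])

```text
time: 10.12
tool_pos: [0.5949, 0.0669, 0.2212]
ee_rot: [3.141, 0.003, 2.745]
wrist_force: [0.8, -1.8, 5.6]
width: 0.0138
finger_force: 30.0
```

```bash
python3 q.py
```

```text
{'time': 10.1167, 'tool_pos': [0.5949, 0.0669, 0.2212], 'ee_rot': [3.1414, 0.0033, 2.7448], 'wrist_force': [0.7916, -1.7862, 5.5787], 'wrist_torque': [-0.3633, -0.1241, -0.0315], 'joint_torque': [1.1761, -35.2934, -27.4509, 0.703, 0.0872, 0.3001], 'width': 0.0138, 'finger_force': 29.9786}
```

servo_tool(plan=[[0,0,-0.03,0,0,0.03,5],[0,0,-0.03,0,0,0.06,5],[0,0,-0.03,0,0,0.06,5]])

```text
time: 10.37
tool_pos: [0.5949, 0.0668, 0.2213]
ee_rot: [-3.141, 0.001, 2.651]
wrist_force: [3.4, -3.0, -3.0]
width: 0.0136
finger_force: 30.0
```

```bash
python3 q.py
```

```text
{'time': 10.3667, 'tool_pos': [0.5949, 0.0668, 0.2213], 'ee_rot': [-3.1408, 0.0009, 2.6512], 'wrist_force': [3.4118, -2.9942, -3.0221], 'wrist_torque': [-0.4648, -0.8927, -0.0178], 'joint_torque': [1.5911, -40.5507, -30.4639, 0.8496, 1.3046, 0.2959], 'width': 0.0136, 'finger_force': 29.9757}
```

servo_tool(plan=[[0,0,0,0,0,0.03,5],[0,0,0,0,0,0.06,5],[0,0,0,0,0,0.06,5]])

```text
time: 10.62
tool_pos: [0.5948, 0.0667, 0.2213]
ee_rot: [-3.141, 0.001, 2.557]
wrist_force: [3.3, -2.2, -4.0]
width: 0.0138
finger_force: 30.0
```

```bash
python3 q.py
```

```text
{'time': 10.6167, 'tool_pos': [0.5948, 0.0667, 0.2213], 'ee_rot': [-3.1406, 0.0009, 2.5575], 'wrist_force': [3.2546, -2.1531, -4.0111], 'wrist_torque': [-0.5824, -0.9894, 0.0081], 'joint_torque': [1.9426, -41.203, -30.7798, 1.0514, 1.5159, 0.295], 'width': 0.0138, 'finger_force': 29.9756}
```

servo_tool(plan=[[0,0,0.01,0,0,0.03,5],[0,0,0.01,0,0,0.06,5],[0,0,0.01,0,0,0.06,5]])

```text
time: 10.87
tool_pos: [0.5947, 0.0667, 0.2213]
ee_rot: [-3.141, 0.002, 2.464]
wrist_force: [3.2, -3.4, -2.0]
width: 0.0138
finger_force: 30.0
```

```bash
python3 q.py
```

```text
{'time': 10.8667, 'tool_pos': [0.5947, 0.0667, 0.2213], 'ee_rot': [-3.141, 0.0016, 2.4635], 'wrist_force': [3.2158, -3.3872, -2.0235], 'wrist_torque': [-0.7132, -0.8926, 0.0329], 'joint_torque': [2.2724, -39.8505, -29.9064, 1.2805, 1.2863, 0.2949], 'width': 0.0138, 'finger_force': 29.9761}
```

servo_tool(plan=[[0,0,0,0,0,0.03,5],[0,0,0,0,0,0.06,5],[0,0,0,0,0,0.06,5]])

```text
time: 11.12
tool_pos: [0.5947, 0.0666, 0.2213]
ee_rot: [-3.141, 0.002, 2.37]
wrist_force: [4.4, -4.0, -2.4]
width: 0.0137
finger_force: 30.0
```

```bash
python3 q.py
```

```text
{'time': 11.1167, 'tool_pos': [0.5947, 0.0666, 0.2213], 'ee_rot': [-3.141, 0.0017, 2.3699], 'wrist_force': [4.3963, -4.032, -2.3756], 'wrist_torque': [-0.7957, -0.8903, 0.114], 'joint_torque': [2.4303, -39.9217, -29.9381, 1.4418, 1.3084, 0.3883], 'width': 0.0137, 'finger_force': 29.9947}
```

servo_tool(plan=[[0,0,0,0,0,0.03,5],[0,0,0,0,0,0.06,5],[0,0,0,0,0,0.06,5]])

```text
time: 11.37
tool_pos: [0.5946, 0.0666, 0.2213]
ee_rot: [-3.141, 0.002, 2.276]
wrist_force: [3.0, -3.5, -1.2]
width: 0.0136
finger_force: 30.0
```

```bash
python3 q.py
```

```text
{'time': 11.3667, 'tool_pos': [0.5946, 0.0666, 0.2213], 'ee_rot': [-3.141, 0.0017, 2.2756], 'wrist_force': [3.0203, -3.4684, -1.1524], 'wrist_torque': [-0.8467, -0.8447, 0.0701], 'joint_torque': [2.4864, -39.8785, -29.9657, 1.4887, 1.2521, 0.3843], 'width': 0.0136, 'finger_force': 29.9953}
```

servo_tool(plan=[[0,0,0,0,0,0.03,5],[0,0,0,0,0,0.06,5],[0,0,0,0,0,0.06,5]])

```text
time: 11.62
tool_pos: [0.5946, 0.0665, 0.2213]
ee_rot: [-3.141, 0.002, 2.181]
wrist_force: [3.0, -4.3, -2.5]
width: 0.0139
finger_force: 30.0
```

```bash
python3 q.py
```

```text
{'time': 11.6167, 'tool_pos': [0.5946, 0.0665, 0.2213], 'ee_rot': [-3.141, 0.0017, 2.1814], 'wrist_force': [3.0139, -4.3232, -2.5212], 'wrist_torque': [-0.8889, -0.8036, 0.0963], 'joint_torque': [2.5379, -39.8359, -29.9981, 1.5311, 1.1923, 0.384], 'width': 0.0139, 'finger_force': 29.9952}
```

The knob has turned 1.13 rad with the grip width unchanged at the web's thickness. The torque stepped up at about 0.9 rad, so slip is about 0.2 rad. The starting range alone means it is at least 0.18. I'll turn slightly more, then let go.

servo_tool(plan=[[0,0,0,0,0,0.02,5],[0,0,0,0,0,0.04,5],[0,0,0,0,0,0.04,5],[0,0,0,0,0,0.04,30],[0,0,0,0,0,0.04,40],[0,0,0,0,0,0.04,40],[0,0,0,0,0,0.04,40]])

```text
time: 12.2
tool_pos: [0.5939, 0.068, 0.2216]
ee_rot: [-3.141, -0.001, 2.118]
wrist_force: [0.3, 0.9, 0.4]
width: 0.037
finger_force: 0.0
```

servo_tool(plan=[[0,0,-0.2,0,0,0,40],[0,0,-0.5,0,0,0,40],[0,0,-0.8,0,0,0,40],[0,0,-0.8,0,0,0,40],[0,0,-0.8,0,0,0,40],[0,0,-0.8,0,0,0,40]])

```text
time: 12.7
tool_pos: [0.594, 0.0676, 0.3008]
ee_rot: [-3.141, -0.001, 2.117]
wrist_force: [-0.6, -0.2, 0.2]
width: 0.0402
finger_force: 0.0
```

```bash
python3 - <<'E'
from h import *
robot.snapshot("wrist"); o=robot.get_obs(); im=robot.snapshot("wrist"); cv2.imwrite("pics/w6.png",im[...,::-1])
print(o["time"],o["tool_pos"],o["ee_rot"],o["wrist_force"])
E
```

```text
12.75 [0.59370436 0.06759252 0.29976323] [-3.13918381e+00 -1.58984209e-03  2.11725578e+00] [ 0.14675847  0.40268117 -0.97013686]
```

View pics/w6.png

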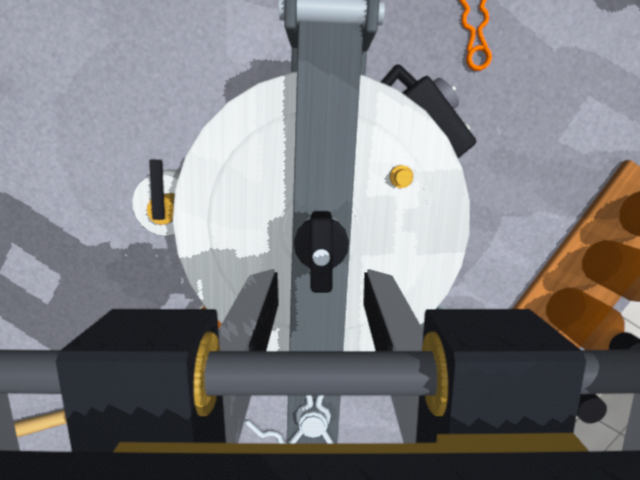

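The web at (321,252) is still aligned with the jaws, so the knob turned the full 1.19 rad with the gripper. That makes the slip between 0.24 and 0.84 rad, most likely about 0.3. The clip is still on the stud at (312,425), and the gripper is clear of everything.

```bash
python3 -c "
from bench import robot
print(robot.close_job())"
```

```text
the job is handed in; nothing more can be done
None
```

I pushed the clip home on the stud, tightened the knob until it slipped (about 0.3 rad past the stop by my estimate), let go, and handed the job in at about 13 s; the judge returned no verdict.

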